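# Close up the packed food box

## Task

Finish packing the white food box: stand the small sauce pot upright in its empty compartment (the other one holds two eggs), then set the wooden lid on the box and press it down until it is fully home at both ends, its flange flat on the rim all round. Set the pot and lid down rather than dropping them, and leave the bowl, the cup and the chopsticks on their rest where they are.

Things in the scene. Friction and masses are not known exactly. Their poses are not given: they have to be found in the camera images.
- box: White enamel box, fixed, open on top, 120 (x) by 165 (y) by 62 mm high, walls and floor 5 mm. Origin: centre of its underside; y along the long side, z up. A wall in the plane y = 0 (4 mm thick, top 40 mm above the table) makes two compartments: -y holds two fixed eggs, +y is empty. A dark rubber seal bar lies across each end of the mouth.
- box_mouth (a point): Centre of the box's mouth, at rim height (62 mm above the table).
- box_empty (a point): Centre of the floor of the empty compartment, 34 mm from the box's centre and 5 mm above the table. The free floor is 110 by 63 mm.
- seal_left (a joint): How far the seal bar at the box's +y end (100 by 12.5 mm, against the end wall, so y = 2 to 65 mm is free) is pushed down, m. At 0 its top is 7 mm below the rim; 0.007 when the lid is home there. It slides stiffly, about 8 N, and does not spring back.
- seal_right (a joint): The same for the seal bar at the box's -y end, over the eggs.
- lid: Loose wooden lid, 180 g, right way up on the table. Origin: centre of its underside; y along its long side, z up. Plug 104 (x) by 149 (y) by 14 mm deep, foot tapered; above it a flange 128 by 173 by 6 mm. Fits the box either way round, 3 mm play each side. Laid on, it stands 7 mm too high on the seals; home, its origin is 48 mm above the table.
- lid_handle (a point): Middle of the top of the lid's bar handle, 50 mm above the lid's origin. The bar is 60 mm along the lid's x, 14 mm thick along y and stands 30 mm above the lid's top face.
- lid_left (a point): Top face of the lid near its +y end, 60 mm from the middle: a place to press. Axes as the lid's. 68 mm above the table when home.
- lid_right (a point): Top face of the lid near its -y end, 60 mm from the middle: a place to press. 68 mm above the table when home.
- pot: Small round sauce pot of grey stoneware with a flush wooden cap, closed, 40 mm in diameter, 38 mm high, about 120 g, standing on the table. Origin: centre of its underside.
- bowl: White rice bowl, 110 mm across, 60 mm high, a bystander. Origin: centre of its underside.
- cup: Terracotta tea cup, 72 mm across, 75 mm high, a bystander. Origin: centre of its underside.
- chopsticks: Two black chopsticks (220 mm) on a stoneware rest, 20 mm high, a bystander beyond the box. Origin: centre of the rest's underside.
Not all that is in view belongs to the job. Leave any red look-alike of the pot alone. Several things look just like the lid: the one meant starts farthest from the robot's base.

How it is judged (in metres and radians):
On the way:
1. the pot stands upright on the floor of the empty compartment, released (x of pot in the frame of box between -0.045 and 0.045 m and y of pot in the frame of box between 0.012 and 0.068 m and z of pot in the frame of box between 0 and 0.012 m and angle between pot's own z axis and vertical below 0.15 rad and contact force between the fingers and pot below 0.05 N and linear speed of pot below 0.02 m/s), for 0.2 s.
At the end, for the whole second after the job is handed in: Pot upright (0.15 rad) on the floor of the empty compartment; lid on the box right way up, within 7 mm of centre, 0.10 rad of aligned and 0.03 rad of level, top face at both ends at most 2.5 mm above its home height (68 mm above the box's underside); both at rest (x of pot in the frame of box between -0.045 and 0.045 m and y of pot in the frame of box between 0.012 and 0.068 m and z of pot in the frame of box between 0 and 0.012 m and angle between pot's own z axis and vertical below 0.15 rad and horizontal distance between lid and box below 0.007 m and angle between the y axis of lid and the y axis of box, either way round below 0.1 rad and angle between lid's own z axis and vertical below 0.03 rad and z of lid_left in the frame of box between 0.064 and 0.0705 m and z of lid_right in the frame of box between 0.064 and 0.0705 m and linear speed of each of lid, pot below 0.01 m/s); the robot touches nothing.
It fails at once if the bowl moved by more than 30 mm (distance of bowl from where it was at the start of the episode above 0.03 m).
It fails at once if the cup moved by more than 30 mm (distance of cup from where it was at the start of the episode above 0.03 m).
It fails at once if the chopsticks and their rest moved by more than 30 mm (distance of chopsticks from where it was at the start of the episode above 0.03 m).
It fails at once if the lid dropped onto the box (falling faster than 0.6 m/s, out of the fingers) (horizontal distance between lid and box below 0.1 m and linear speed of lid above 0.6 m/s and contact force between the fingers and lid below 0.05 N).
It fails at once if the pot dropped into the box (falling faster than 0.6 m/s, out of the fingers) (horizontal distance between pot and box below 0.1 m and linear speed of pot above 0.6 m/s and contact force between the fingers and pot below 0.05 N).
It also fails if it takes over 64 s, if anything falls off the work surface, if the arm or the gripper's body presses on something with over 40 N, if the wrist force passes 120 N, or if a joint passes its speed limit or range.

## Robot

A 6-joint arm with a two-finger parallel gripper is mounted at the origin on the work surface. World frame = base frame: x ahead of the robot, y to its left, z up, the work surface at z = 0. Lengths are in m, angles in degrees, forces in N, time in s.
With the tool pointing down it reaches from about 0.4 to 0.825 m from the base axis. Payload 7 kg.
Tool frame: the origin (TCP) lies on the centre line of the jaws, within the pads' length; the fingertips stand 19 mm ahead of it and the grasp point (between the pads) is the TCP; z points along the fingers, y is the line along which they close (so a half turn about z gives the same grasp; the last joint's range is limited). The gripper opens to 88 mm and grips with 3 to 60 N. Pads are 19 mm wide; open, the fingers measure 130 mm over their backs; the gripper's body (78 mm by 193 mm) begins 47 mm behind the grasp point.
Start: joints at [85.892, 20.546, 0.682, 0, -70.136, -16.507], TCP at [0.238, 0.632, 0.246] pointing down, gripper open.
Joint ranges: [-176.03, 176.03], [-82.01, 121.73], [-58.28, 71.71], [-173.87, 95.51], [-174.79, -0.11], [-173.66, 173.66]. Speed limits (degrees/s): [136.94, 136.94, 172.46, 180, 180, 180].

## Interface

Orientations are given as [roll, pitch, yaw] about the fixed x, y, z axes, in that order (R = Rz(yaw) Ry(pitch) Rx(roll)).
In Python, from plant import ctrl gives the robot as it stands.
- The arm moves only by the tool move_arm, never from a script. Its argument "motion" is a list of rows, each a list of 3 entries, a list of its own where there are three numbers: the shift along the tool's x, y, z in mm, then the turn, a rotation vector about the tool's x, y, z in degrees, then the closure, from 0 (fully open) to 1 (shut). A call has 1 to 10 rows; each row is the pose to reach, as a shift and turn from the pose commanded when the call began, along the tool's axes at that moment; what a row does not reach only later rows make up. A row lasts 1/12 s, in which the tool goes at most 41.7 mm and 7.16 degrees, less where a joint would pass 70% of its speed; a pose out of reach is approached as far as the arm can. A call with a gripper value outside its range is refused whole. The fingers move at their own pace and stop on an object; the grip force is fixed at half the most. Time passes only in rows, so rows that repeat a pose let the fingers close. It gives the time, the measured TCP pose, the force, the opening and the grip force at its end, in the units of the state.
- ctrl.get_obs(): the state, without advancing time (a new reading comes with each control period).
- ctrl.snapshot(name): name is "scene" or "top" or "wrist"; returns a dict with "color" (384x512x3 uint8, blue, green, red), "camera_matrix" (3x3 intrinsics, pixels), "k1" (the pictures are not rectified: a ray, as slopes to the right and down, at radius r is drawn at 1 + k1 r^2 times it, then the intrinsics apply), "cam_to_world" (4x4, takes a point from camera to world coordinates). Camera axes: x right, y up, looking along -z (the intrinsics and any distortion apply to the point x, -y, -z); pixel columns grow to the right and rows downward; lengths in m; the calibration is good to about 2 mm. A picture is of the moment at which its call begins. There is no depth.
- ctrl.close_job(): hands the job in; it is judged then, once.
The state is a dict: "clock": time; "joint_pos": joint angles; "qvel": joint speeds; "tau": joint torques, N m; "tool_pos": TCP position; "orientation": TCP orientation; "force": force on the tool from outside, world axes, zero at the start; "moment": the same for the moment, N m; "opening": finger opening in m; "gripper_force": force on a finger pad.
Only numpy, scipy, OpenCV 4.12 (cv2) and the standard library are available. Lean on these libraries where they do the work, as an engineer would, in place of code of your own. Each camera call takes 0.05 s, during which the arm holds its last target. There are 200 camera calls.

## Working session

There is one attempt and no reset: what is moved stays moved. The work goes in short steps, Python scripts to look and compute and a tool call to move; the robot and the scene stay as the last step left them, time stands still between calls to the robot, and variables do not carry over. Pictures are saved under pics/ and viewed, at most 10 in all, crops included, and the job is handed in when it is done.

Besides the shell and the picture viewer there is one more tool, called after ">>>" as name(argument=value, ...), one argument or row to a line, values as JSON. move_arm: Moves the arm, as the interface text tells. Its arguments: {"type":"object","properties":{"motion":{"type":"array"}},"required":["motion"]}

```bash
mkdir -p pics; ls
python3 - <<'E'
from plant import ctrl
import cv2,numpy as np,json
print(ctrl.get_obs())
for n in ["scene","top"]:
    s=ctrl.snapshot(n); cv2.imwrite(f"pics/{n}0.png",s["color"])
    np.savez(f"{n}0.npz",**s)
    print(n,np.round(s["camera_matrix"],1).tolist(),s["k1"],np.round(s["cam_to_world"],3).tolist())
E
```

```text
pics
{'clock': 0.0, 'joint_pos': array([ 8.58928284e+01,  2.05917794e+01,  6.32382481e-01, -2.10269639e-02,
       -7.01375380e+01, -1.65063532e+01]), 'qvel': array([ 0.05386204, -0.0555305 ,  0.04371169,  0.07282367, -0.07741582,
       -0.07585887]), 'tau': array([ 1.95192308e-05, -5.82722104e+01,  2.93058532e+01,  6.99723333e+00,
        7.06657040e-03, -1.64618368e-04]), 'tool_pos': array([0.23750262, 0.63132029, 0.24460538]), 'orientation': array([ 1.79901443e+02, -8.59217262e-03, -2.06206784e+01]), 'force': array([-0.35033204,  0.08448866, -0.81948605]), 'moment': array([ 0.01331698, -0.02610806,  0.00761647]), 'gripper_force': 0.0, 'opening': 0.08785404280636355}
scene [[373.0, 0.0, 253.7], [0.0, 373.0, 186.7], [0.0, 0.0, 1.0]] -0.11502961187846787 [[0.584, -0.658, 0.476, 1.053], [0.812, 0.463, -0.355, -0.343], [0.014, 0.594, 0.805, 0.832], [0.0, 0.0, 0.0, 1.0]]
top [[455.0, 0.0, 252.2], [0.0, 455.0, 189.9], [0.0, 0.0, 1.0]] 0.04730954423875447 [[-0.015, 0.986, -0.167, 0.387], [-1.0, -0.013, 0.011, 0.021], [0.009, 0.168, 0.986, 1.21], [0.0, 0.0, 0.0, 1.0]]
```

View pics/scene0.png

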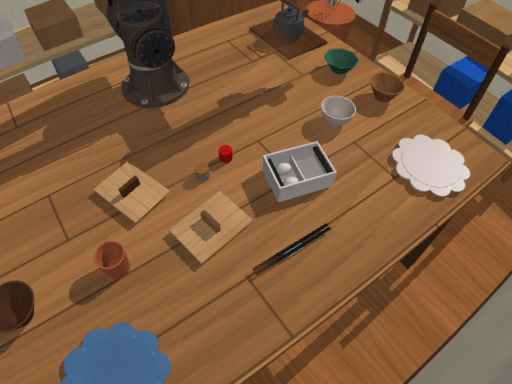

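View pics/top0.png

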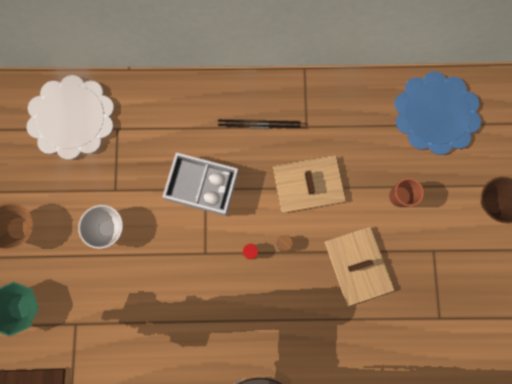

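Top view: lids at (310,184) and (360,266), box at (201,184) with the eggs at its right (-y) end, pot with wooden cap at (285,243), red look-alike at (250,251). The bowl is at (101,227), the cup at (408,193) and the chopsticks at (260,124). The lid at (310,184) looks farther from the base (around (260,400)). I'll measure both and check a crop.

```bash
cat > h.py <<'E'
import numpy as np,cv2
def rays(s,px):
    px=np.atleast_2d(np.asarray(px,float));K=s["camera_matrix"];k1=float(s["k1"])
    d=(px-[K[0,2],K[1,2]])/[K[0,0],K[1,1]]
    u=d.copy()
    for _ in range(20): u=d/(1+k1*(u**2).sum(1,keepdims=True))
    T=s["cam_to_world"]
    return T[:3,3],np.c_[u[:,0],-u[:,1],-np.ones(len(u))]@T[:3,:3].T
def plane(s,px,z):
    o,r=rays(s,px); return o+r*((z-o[2])/r[:,2])[:,None]
def project(s,P):
    T=s["cam_to_world"];K=s["camera_matrix"]
    c=(np.atleast_2d(P)-T[:3,3])@T[:3,:3]
    u=np.c_[c[:,0],-c[:,1]]/-c[:,2:3]
    u=u*(1+float(s["k1"])*(u**2).sum(1,keepdims=True))
    return u@np.diag([K[0,0],K[1,1]])+[K[0,2],K[1,2]]
def rect(P): # world pts -> centre, sizes, yaw of the long axis taken as y axis
    c,(w,h),a=cv2.minAreaRect((P[:,:2]*1000).astype(np.float32))
    if w>h: w,h,a=h,w,a-90
    return np.array(c),w,h,(a+90)%180-90
E
python3 - <<'E'
import numpy as np,cv2
from h import *
s=dict(np.load("top0.npz"));im=s["color"]
hsv=cv2.cvtColor(im,cv2.COLOR_BGR2HSV)
for p in [(200,185),(170,183),(225,190),(300,195),(290,243),(285,240),(350,285),(360,320),(340,130),(260,225),(101,227),(310,183)]: print(p,hsv[p[1],p[0]],end=' ')
print()
def blobs(m,name,z,lo=60):
    m=cv2.morphologyEx(m.astype(np.uint8),cv2.MORPH_OPEN,np.ones((3,3)))
    for c in cv2.findContours(m,0,2)[0]:
        if cv2.contourArea(c)>lo:
            x,y,w,h=cv2.boundingRect(c); 
            if y+h>330 or y<70: continue
            P=plane(s,c[:,0],z); r=rect(P); print(name,(x,y,w,h),[np.round(v,1) for v in r])
H,S,V=cv2.split(hsv)
blobs((S<50)&(V>90),"box/white rim",.062)
blobs((V>150)&(S<140)&(S>60),"lid top",.02)
print("pot",plane(s,[(285,243)],.038),"red",plane(s,[(250,251)],.038))
a=cv2.resize(im[140:310,150:400],None,fx=3.2,fy=3.2,interpolation=cv2.INTER_CUBIC)
cv2.imwrite("pics/crop1.png",a)
E
```

```text
(200, 185) [ 11  14 195] (170, 183) [10 15 50] (225, 190) [  6  13 101] (300, 195) [ 16 112 200] (290, 243) [ 13 148 150] (285, 240) [ 13 146 150] (350, 285) [ 16 111 198] (360, 320) [ 14 136 124] (340, 130) [ 14 135 159] (260, 225) [ 14 136 178] (101, 227) [ 12  24 157] (310, 183) [ 10 147  85] 
box/white rim (79, 206, 44, 42) [array([494.6, 388.7]), np.float64(102.7), np.float64(106.9), np.float64(-0.9)]
box/white rim (163, 153, 75, 62) [array([601.5, 140.1]), np.float64(125.7), np.float64(168.5), np.float64(-16.0)]
box/white rim (27, 75, 87, 84) [array([783.5, 477.5]), np.float64(217.9), np.float64(224.5), np.float64(89.4)]
lid top (355, 311, 54, 6) [array([ 268.1, -314.5]), np.float64(12.2), np.float64(133.6), np.float64(-0.5)]
lid top (360, 302, 31, 5) [array([ 291.4, -299.9]), np.float64(9.8), np.float64(76.2), np.float64(-0.6)]
lid top (394, 263, 39, 11) [array([ 380.1, -403.3]), np.float64(25.3), np.float64(97.3), np.float64(-0.6)]
lid top (392, 256, 39, 5) [array([ 405.4, -400. ]), np.float64(10.2), np.float64(97.6), np.float64(-0.6)]
lid top (437, 254, 75, 20) [array([ 390.
[... 1565 characters left out ...]
, 98, 10, 14) [array([ 820.1, -401.6]), np.float64(24.4), np.float64(37.3), np.float64(86.2)]
lid top (481, 93, 31, 6) [array([ 840.7, -660.7]), np.float64(14.3), np.float64(80.6), np.float64(-1.3)]
lid top (0, 91, 40, 18) [array([840.7, 628.8]), np.float64(44.9), np.float64(103.9), np.float64(8.2)]
lid top (112, 79, 191, 48) [array([832.9, 125.1]), np.float64(131.8), np.float64(520.6), np.float64(0.1)]
lid top (307, 73, 33, 13) [array([ 897.1, -193.3]), np.float64(34.9), np.float64(89.0), np.float64(-0.9)]
lid top (264, 73, 38, 4) [array([911.7, -81.8]), np.float64(8.8), np.float64(102.5), np.float64(-0.7)]
pot [[ 0.446941   -0.07477497  0.038     ]] red [[0.42794311 0.01518465 0.038     ]]
```

View pics/crop1.png

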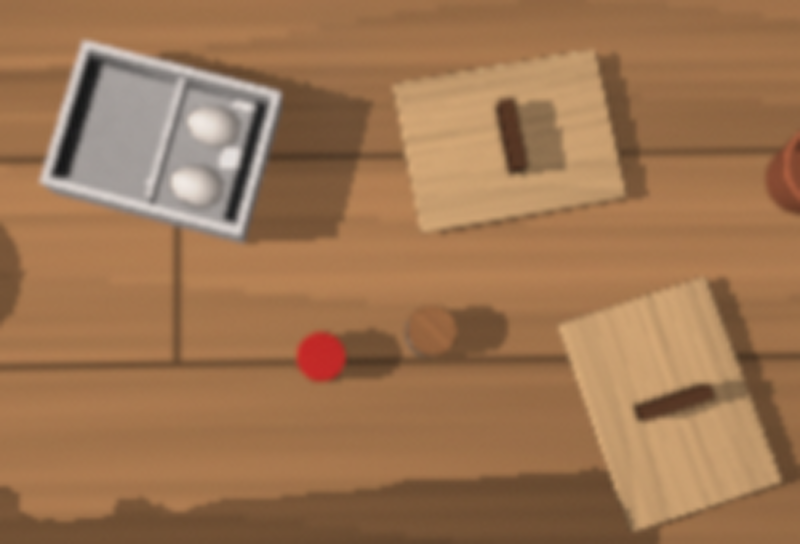

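The crop shows the farther lid A with corners (392,86),(597,50),(626,194),(424,232), and the nearer lid B around (670,400). The pot's cap is at (432,330), with the red one at (321,356). The box rim corners are (85,40),(282,92),(243,240),(40,183).

Run:
```python
from h import *
from plant import ctrl
s=dict(np.load("top0.npz"))
f=lambda q:np.array(q)/3.2+[150,140]-.34
for n,q,z in [("lidA",[(392,86),(597,50),(626,194),(424,232)],.02),("lidB",[(558,325),(708,278),(781,482),(637,531)],.02),("box",[(85,40),(282,92),(243,240),(40,183)],.062)]:
    P=plane(s,f(q),z);c,w,h,a=rect(P);print(n,c.round(1),round(w,1),round(h,1),round(a,1),"range",np.linalg.norm(c).round())
print("handleA",plane(s,f([(510,98),(513,172)]),.05).round(4).tolist())
print("pot",plane(s,f([(432,330)]),.038).round(4), "seen from scene view:")
sc=dict(np.load("scene0.npz"));im=sc["color"]
print(project(sc,[[.447,-.075,.038],[.447,-.075,0],[.6,.14,.062]]).round(1).tolist())
w=ctrl.snapshot("wrist");print(np.round(w["cam_to_world"],3).tolist(),np.round(w["camera_matrix"],1).tolist(),w["k1"],ctrl.get_obs()["tool_pos"])
```

```text
lidA [ 604.3 -144.1] 125.4 175.2 9.4 range 621.0
lidB [ 387.  -264.3] 129.3 171.9 -73.5 range 469.0
box [602.2 139. ] 123.7 167.9 -16.3 range 618.0
handleA [[0.6339, -0.1416, 0.05], [0.5728, -0.1419, 0.05]]
pot [[ 0.4475 -0.0739  0.038 ]] seen from scene view:
[[200.4, 167.7], [201.7, 176.2], [297.1, 162.5]]
[[-0.351, 0.894, 0.278, 0.314], [-0.936, -0.336, -0.102, 0.604], [0.002, -0.296, 0.955, 0.384], [0.0, 0.0, 0.0, 1.0]] [[268.6, 0.0, 250.2], [0.0, 268.6, 189.3], [0.0, 0.0, 1.0]] -0.02874609699936066 [0.2375782  0.63142998 0.24484743]
```

Lid A is at range 621 mm and lid B at 469 mm, so lid A is the one meant. Its size (125×175) and the box's size match the description. First move: go above the box with the jaw line along the box's x (yaw -106°).

```bash
cat >> h.py <<'E'
def go(o,p,yaw): # shift (mm, tool axes) and rotvec (deg) from the present pose
    from scipy.spatial.transform import Rotation as R
    Rt=R.from_euler("xyz",o["orientation"],degrees=True)
    Rg=R.from_euler("xyz",[180,0,yaw],degrees=True)
    print("shift",(Rt.inv().apply(np.array(p)-o["tool_pos"])*1000).round(1),"turn",(Rt.inv()*Rg).as_rotvec(degrees=True).round(2),"t",round(o["clock"],1))
E
python3 - <<'E'
from h import *
from plant import ctrl
go(ctrl.get_obs(),[.60,.14,.245],-106.3)
E
```

```text
shift [5.123e+02 3.323e+02 4.000e-01] turn [ 5.000e-02 -6.000e-02  8.568e+01] t 0.1
```

>>> move_arm(
  motion=[
    [[512,332,0],[0,0,86],0],
    [[512,332,0],[0,0,86],0],
    [[512,332,0],[0,0,86],0],
    [[512,332,0],[0,0,86],0],
    [[512,332,0],[0,0,86],0],
    [[512,332,0],[0,0,86],0],
    [[512,332,0],[0,0,86],0],
    [[512,332,0],[0,0,86],0],
    [[512,332,0],[0,0,86],0],
    [[512,332,0],[0,0,86],0],
  ],
)

```text
clock: 0.98
tool_pos: [0.4858, 0.2946, 0.2457]
orientation: [-180.0, 0.0, -92.6]
force: [0.0, 0.1, 0.1]
opening: 0.0878
gripper_force: 0.0
```

Run:
```python
from h import *
from plant import ctrl
go(ctrl.get_obs(),[.60,.14,.245],-106.3)
```

```text
shift [ 149.3 -121.1    0.7] turn [-0.000e+00  1.000e-02  1.373e+01] t 1.0
```

>>> move_arm(
  motion=[
    [[149,-121,0],[0,0,13.7],0],
    [[149,-121,0],[0,0,13.7],0],
    [[149,-121,0],[0,0,13.7],0],
    [[149,-121,0],[0,0,13.7],0],
    [[149,-121,0],[0,0,13.7],0],
    [[149,-121,0],[0,0,13.7],0],
    [[149,-121,0],[0,0,13.7],0],
    [[149,-121,0],[0,0,13.7],0],
  ],
)

```text
clock: 1.65
tool_pos: [0.5999, 0.1427, 0.2451]
orientation: [180.0, -0.0, -106.0]
force: [-0.2, 0.2, -0.5]
opening: 0.0877
gripper_force: 0.0
```

Run:
```python
from h import *
from plant import ctrl
o=ctrl.get_obs();print(o["tool_pos"],o["orientation"])
w=ctrl.snapshot("wrist");np.savez("w1.npz",**w);cv2.imwrite("pics/w1.png",w["color"])
h=cv2.cvtColor(w["color"],cv2.COLOR_BGR2HSV)
m=((h[...,1]<50)&(h[...,2]>90)).astype(np.uint8)
for c in cv2.findContours(m,0,2)[0]:
    if cv2.contourArea(c)>500:
        print(cv2.boundingRect(c),[np.round(v,1) for v in rect(plane(w,c[:,0],.062))],cv2.boxPoints(cv2.minAreaRect(c)).round().tolist())
```

```text
[0.59990985 0.14274767 0.24513622] [ 1.79960842e+02 -2.07474711e-02 -1.05978090e+02]
(18, 346, 315, 38) [array([812.4, 411.7]), np.float64(84.9), np.float64(529.5), np.float64(75.0)] [[18.0, 346.0], [332.0, 346.0], [332.0, 383.0], [18.0, 383.0]]
(328, 223, 49, 33) [array([497.8, 269.8]), np.float64(28.3), np.float64(84.3), np.float64(30.8)] [[322.0, 230.0], [336.0, 215.0], [377.0, 254.0], [362.0, 269.0]]
(125, 223, 49, 33) [array([753.5, 196.2]), np.float64(28.7), np.float64(83.8), np.float64(-61.8)] [[124.0, 254.0], [164.0, 214.0], [179.0, 229.0], [139.0, 269.0]]
(0, 153, 41, 91) [array([900.9, 100.7]), np.float64(54.2), np.float64(129.1), np.float64(-31.8)] [[0.0, 243.0], [0.0, 153.0], [40.0, 153.0], [40.0, 243.0]]
(195, 106, 104, 131) [array([604.4, 143.7]), np.float64(119.9), np.float64(164.8), np.float64(-15.7)] [[195.0, 107.0], [298.0, 105.0], [300.0, 235.0], [197.0, 236.0]]
```

View pics/w1.png

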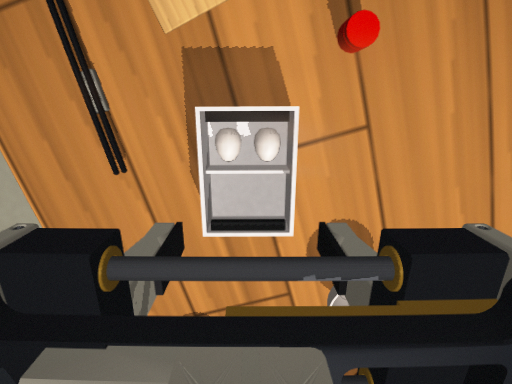

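The wrist picture shows the box rim at pixels x 195–299, y 106–236 (eggs at the top, i.e. -y). On the rim plane it measures 119.9×164.8 mm, which matches 120×165. So the box is at (0.604, 0.1437), yaw -15.7. Next, the pot.

Run:
```python
from h import *
from plant import ctrl
go(ctrl.get_obs(),[.45,-.071,.15],-105.8)
```

```text
shift [247.1  85.2  95.4] turn [ 0.02 -0.   -0.12] t 1.7
```

>>> move_arm(
  motion=[
    [[247,85,95],[0,0,0],0],
    [[247,85,95],[0,0,0],0],
    [[247,85,95],[0,0,0],0],
    [[247,85,95],[0,0,0],0],
    [[247,85,95],[0,0,0],0],
    [[247,85,95],[0,0,0],0],
    [[247,85,95],[0,0,0],0],
    [[247,85,95],[0,0,0],0],
    [[247,85,95],[0,0,0],0],
    [[247,85,95],[0,0,0],0],
  ],
)

```text
clock: 2.53
tool_pos: [0.4513, -0.0705, 0.1513]
orientation: [-179.9, 0.0, -105.9]
force: [0.3, 1.4, 0.4]
opening: 0.0875
gripper_force: 0.0
```

Run:
```python
from h import *
from plant import ctrl
o=ctrl.get_obs();print(o["tool_pos"],o["orientation"])
w=ctrl.snapshot("wrist");np.savez("w2.npz",**w);cv2.imwrite("pics/w2.png",w["color"])
print(project(w,[[.4475,-.074,.038]]))
```

```text
[ 0.45134966 -0.07048516  0.15129894] [-1.79906969e+02  3.75941626e-02 -1.05861458e+02]
[[253.70212336 186.55032499]]
```

View pics/w2.png

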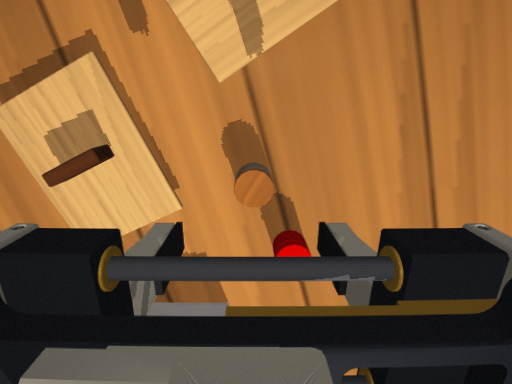

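The pot's cap is centred at (253.5,188.5) and about 39 px across, with the red look-alike at (292,245) clear of the jaws. Now I'll work out the descent.

Run:
```python
from h import *
from plant import ctrl
w=dict(np.load("w2.npz"))
P=plane(w,[(253.5,188.5),(234,188.5),(273,188.5)],.038);print(P.round(4).tolist())
go(ctrl.get_obs(),[*P[0][:2],.026],-105.8)
```

```text
[[0.4482, -0.0721, 0.038], [0.4667, -0.0773, 0.038], [0.4298, -0.0669, 0.038]]
shift [  2.9   3.  125.3] turn [-0.09  0.04 -0.04] t 2.6
```

>>> move_arm(
  motion=[
    [[3,3,30],[0,0,0],0],
    [[3,3,60],[0,0,0],0],
    [[3,3,90],[0,0,0],0],
    [[3,3,110],[0,0,0],0],
    [[3,3,125],[0,0,0],0],
    [[3,3,125],[0,0,0],0],
    [[3,3,125],[0,0,0],1],
    [[3,3,125],[0,0,0],1],
    [[3,3,125],[0,0,0],1],
    [[3,3,125],[0,0,0],1],
  ],
)

```text
clock: 3.42
tool_pos: [0.4479, -0.073, 0.0267]
orientation: [-179.9, 0.1, -105.9]
force: [0.3, -0.8, 0.6]
opening: 0.0661
gripper_force: 0.0
```

>>> move_arm(
  motion=[
    [[0,0,0],[0,0,0],1],
    [[0,0,0],[0,0,0],1],
    [[0,0,0],[0,0,0],1],
    [[0,0,0],[0,0,0],1],
    [[0,0,0],[0,0,0],1],
    [[0,0,0],[0,0,0],1],
  ],
)

```text
clock: 3.92
tool_pos: [0.447, -0.0734, 0.0258]
orientation: [-180.0, 0.0, -105.9]
force: [-1.5, 1.2, 5.0]
opening: 0.0396
gripper_force: 30.0
```

Run:
```python
from h import *
from plant import ctrl
go(ctrl.get_obs(),[.6133,.1762,.15],-105.8)
```

```text
shift [-285.6  -91.4 -124.2] turn [-0.01  0.   -0.13] t 3.9
```

>>> move_arm(
  motion=[
    [[0,0,-40],[0,0,0],1],
    [[0,0,-80],[0,0,0],1],
    [[0,0,-124],[0,0,0],1],
    [[-40,-13,-124],[0,0,0],1],
    [[-286,-91,-124],[0,0,0],1],
    [[-286,-91,-124],[0,0,0],1],
    [[-286,-91,-124],[0,0,0],1],
    [[-286,-91,-124],[0,0,0],1],
    [[-286,-91,-124],[0,0,0],1],
    [[-286,-91,-124],[0,0,0],1],
  ],
)

```text
clock: 4.75
tool_pos: [0.6086, 0.1713, 0.1489]
orientation: [179.9, -0.0, -105.9]
force: [1.3, -0.7, -0.9]
opening: 0.039
gripper_force: 30.0
```

Run:
```python
from h import *
from plant import ctrl
o=ctrl.get_obs();print(o["opening"],o["gripper_force"])
go(o,[.6133,.1762,.15],-105.8)
```

```text
0.03900427004415959 29.999432656913996
shift [-6.  -3.2 -1.1] turn [ 0.05 -0.04 -0.14] t 4.8
```

>>> move_arm(
  motion=[
    [[-6,-3,0],[0,0,0],1],
    [[-6,-3,0],[0,0,0],1],
    [[-6,-3,20],[0,0,0],1],
    [[-6,-3,20],[0,0,0],1],
    [[-6,-3,20],[0,0,0],1],
  ],
)

```text
clock: 5.17
tool_pos: [0.6113, 0.1734, 0.1282]
orientation: [179.8, -0.2, -106.0]
force: [-0.2, -0.2, -1.4]
opening: 0.0392
gripper_force: 30.0
```

Run:
```python
from h import *
from plant import ctrl
o=ctrl.get_obs()
w=ctrl.snapshot("wrist");np.savez("w3.npz",**w);cv2.imwrite("pics/w3.png",w["color"])
h=cv2.cvtColor(w["color"],cv2.COLOR_BGR2HSV)
m=((h[...,1]<50)&(h[...,2]>150)).astype(np.uint8)
for c in cv2.findContours(m,0,2)[0]:
    if cv2.contourArea(c)>1000:
        print(cv2.boundingRect(c),[np.round(v,1) for v in rect(plane(w,c[:,0],.062))])
go(o,[.6133,.1762,.034],-105.8)
```

```text
(184, 163, 129, 66) [array([610.3, 163.1]), np.float64(54.9), np.float64(100.2), np.float64(74.8)]
(187, 86, 121, 72) [array([594.7, 107.1]), np.float64(51.7), np.float64(87.5), np.float64(74.1)]
(163, 58, 170, 178) [array([601.1, 130.3]), np.float64(120.3), np.float64(137.0), np.float64(-15.9)]
shift [-3.5 -1.4 94.2] turn [ 0.16 -0.15 -0.17] t 5.2
```

View pics/w3.png

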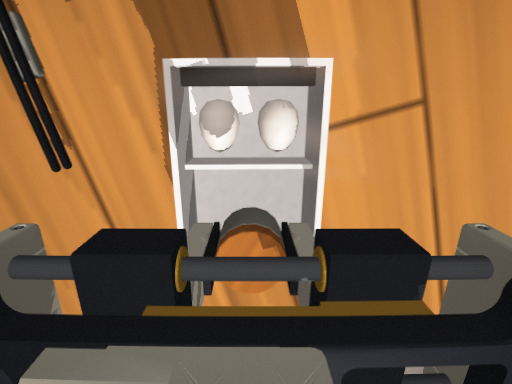

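The pot is held upright between the pads at (251,250). The box's side rims are at x 163 and 333, and the divider is at y 163. The box centre comes out the same (604.9, 143.8), so I'll descend.

>>> move_arm(
  motion=[
    [[-3,-1,15],[0,0,0],1],
    [[-3,-1,35],[0,0,0],1],
    [[-3,-1,55],[0,0,0],1],
    [[-3,-1,70],[0,0,0],1],
    [[-3,-1,82],[0,0,0],1],
    [[-3,-1,88],[0,0,0],1],
    [[-3,-1,90],[0,0,0],1],
    [[-3,-1,90],[0,0,0],1],
  ],
)

```text
clock: 5.88
tool_pos: [0.6148, 0.177, 0.0399]
orientation: [-180.0, -0.0, -105.9]
force: [-0.2, -0.1, -2.2]
opening: 0.0394
gripper_force: 30.0
```

>>> move_arm(
  motion=[
    [[0,0,2],[0,0,0],1],
    [[0,0,4],[0,0,0],1],
    [[0,0,5],[0,0,0],1],
    [[0,0,5],[0,0,0],1],
    [[0,0,5],[0,0,0],1],
  ],
)

```text
clock: 6.3
tool_pos: [0.6146, 0.1772, 0.0348]
orientation: [-180.0, 0.0, -105.9]
force: [-0.4, -0.1, -0.8]
opening: 0.0395
gripper_force: 30.0
```

>>> move_arm(
  motion=[
    [[0,0,1],[0,0,0],1],
    [[0,0,2],[0,0,0],1],
    [[0,0,3],[0,0,0],1],
    [[0,0,4],[0,0,0],1],
    [[0,0,4],[0,0,0],1],
    [[0,0,4],[0,0,0],1],
  ],
)

```text
clock: 6.8
tool_pos: [0.6146, 0.1772, 0.0309]
orientation: [-180.0, 0.0, -105.9]
force: [-2.1, -1.1, 3.1]
opening: 0.0393
gripper_force: 30.0
```

The pot is touching the floor (+3 N). I'll open only partway, then rise.

>>> move_arm(
  motion=[
    [[0,0,0],[0,0,0],0.38],
    [[0,0,0],[0,0,0],0.38],
    [[0,0,0],[0,0,0],0.38],
    [[0,0,0],[0,0,0],0.38],
    [[0,0,0],[0,0,0],0.38],
    [[0,0,0],[0,0,0],0.38],
  ],
)

```text
clock: 7.3
tool_pos: [0.6146, 0.1771, 0.0305]
orientation: [180.0, -0.0, -105.9]
force: [0.8, -0.7, 0.2]
opening: 0.0544
gripper_force: 0.0
```

>>> move_arm(
  motion=[
    [[0,0,-10],[0,0,0],0.38],
    [[0,0,-30],[0,0,0],0.38],
    [[0,0,-60],[0,0,0],0.38],
    [[0,0,-100],[0,0,0],0.38],
    [[0,0,-140],[0,0,0],0.38],
    [[0,0,-180],[0,0,0],0],
    [[20,0,-220],[0,0,0],0],
    [[20,0,-220],[0,0,0],0],
    [[20,0,-220],[0,0,0],0],
  ],
)

```text
clock: 8.05
tool_pos: [0.6101, 0.1577, 0.2553]
orientation: [-179.7, 0.3, -106.0]
force: [-0.0, -0.4, 0.6]
opening: 0.0758
gripper_force: 0.0
```

Run:
```python
from h import *
from plant import ctrl
o=ctrl.get_obs();print(o["tool_pos"],o["orientation"])
w=ctrl.snapshot("wrist");np.savez("w4.npz",**w)
im=w["color"];h=cv2.cvtColor(im,cv2.COLOR_BGR2HSV)
m=((h[...,1]<50)&(h[...,2]>90)).astype(np.uint8)
for c in cv2.findContours(m,0,2)[0]:
    if cv2.contourArea(c)>2000:
        print(cv2.boundingRect(c),[np.round(v,1) for v in rect(plane(w,c[:,0],.062))])
t=ctrl.snapshot("top");im2=t["color"];np.savez("t4.npz",**t)
cv2.imwrite("pics/w4.png",np.hstack([cv2.resize(im[60:260,150:350],(400,400)),cv2.resize(im2[140:240,150:250],(400,400))]))
go(o,[.6043,-.1441,.17],9.4-90)
```

```text
[0.61005852 0.1576694  0.2552706 ] [-179.70020148    0.28252251 -105.95962885]
(18, 346, 315, 38) [array([834.7, 440.5]), np.float64(88.8), np.float64(552.1), np.float64(75.5)]
(0, 122, 57, 123) [array([905.3, 107.4]), np.float64(78.7), np.float64(176.4), np.float64(-31.9)]
(202, 90, 103, 130) [array([604. , 142.9]), np.float64(119.9), np.float64(163.5), np.float64(-15.7)]
shift [292.1 -77.   84.2] turn [ -0.36   0.21 -25.36] t 8.1
```

View pics/w4.png

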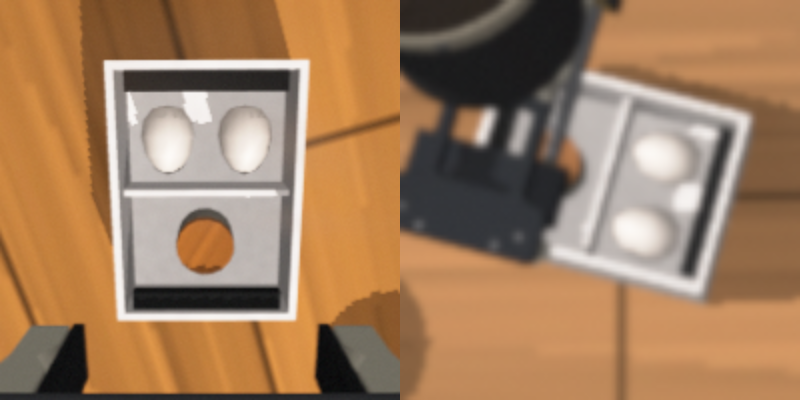

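The pot stands upright and released, centred in the empty compartment (wrist crop (205,243)), and the box measurement repeats at (604.0, 142.9), yaw -15.7. Now the far lid. The jaws must close along the lid's y, so the tool yaw is -170.6.

Run:
```python
from h import *
from plant import ctrl
go(ctrl.get_obs(),[.6043,-.1441,.19],-170.6)
```

```text
shift [291.4 -78.8  60.7] turn [2.000e-02 5.000e-02 6.464e+01] t 8.2
```

>>> move_arm(
  motion=[
    [[291,-79,61],[0,0,64.6],0],
    [[291,-79,61],[0,0,64.6],0],
    [[291,-79,61],[0,0,64.6],0],
    [[291,-79,61],[0,0,64.6],0],
    [[291,-79,61],[0,0,64.6],0],
    [[291,-79,61],[0,0,64.6],0],
    [[291,-79,61],[0,0,64.6],0],
    [[291,-79,61],[0,0,64.6],0],
    [[291,-79,61],[0,0,64.6],0],
    [[291,-79,61],[0,0,64.6],0],
  ],
)

```text
clock: 8.98
tool_pos: [0.6039, -0.1449, 0.1872]
orientation: [180.0, -0.2, -171.0]
force: [0.6, -0.1, 0.2]
opening: 0.0874
gripper_force: 0.0
```

>>> move_arm(
  motion=[
    [[0,0,0],[0,0,0],0],
    [[0,0,0],[0,0,0],0],
    [[0,0,0],[0,0,0],0],
  ],
)

```text
clock: 9.23
tool_pos: [0.6052, -0.1428, 0.1893]
orientation: [180.0, -0.0, -170.3]
force: [1.2, 0.0, 0.3]
opening: 0.0876
gripper_force: 0.0
```

Run:
```python
from h import *
from plant import ctrl
o=ctrl.get_obs();print(o["tool_pos"],o["orientation"])
w=ctrl.snapshot("wrist");np.savez("w5.npz",**w);cv2.imwrite("pics/w5.png",w["color"])
h=cv2.cvtColor(w["color"],cv2.COLOR_BGR2HSV)
for p in project(w,[[.6043,-.1441+.05,.02],[.56,-.144,.02],[.6043,-.1441,.05],[.48,-.1,0]]): print(p.round(),h[int(p[1]),int(p[0])])
```

```text
[ 0.60517843 -0.14275045  0.18933335] [ 1.79997090e+02 -2.47627271e-02 -1.70294705e+02]
[290. 183.] [ 19 132 237]
[256. 138.] [ 17 139 220]
[249. 182.] [ 12 193  90]
[306.  73.] [ 15 176 196]
```

View pics/w5.png

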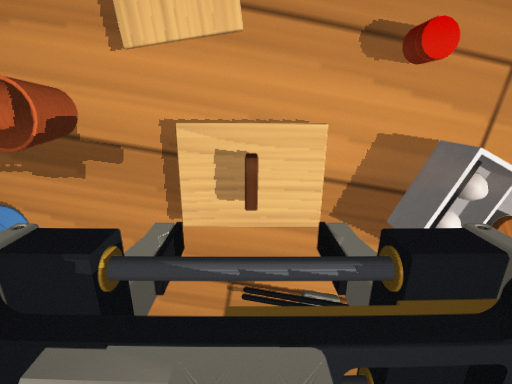

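The lid's corners are at (177,124),(328,124),(321,227),(183,227), and its handle runs x 245–258, y 153–210. I'll fit it from a mask and check the size.

Run:
```python
from h import *
from plant import ctrl
w=dict(np.load("w5.npz"));h=cv2.cvtColor(w["color"],cv2.COLOR_BGR2HSV)
P=plane(w,[(177,123.5),(328.5,123.5),(321.5,227),(183,227)],.02);print("hand corners",[np.round(v,1) for v in rect(P)])
for smax in (145,155):
    m=((h[...,1]<smax)&(h[...,1]>60)&(h[...,2]>170)).astype(np.uint8);m[:110]=0;m[240:]=0;m[:,:168]=0;m[:,336:]=0
    m=cv2.morphologyEx(m,cv2.MORPH_CLOSE,np.ones((5,5)));m=cv2.morphologyEx(m,cv2.MORPH_OPEN,np.ones((7,7)))
    c=max(cv2.findContours(m,0,2)[0],key=cv2.contourArea)
    print(cv2.boundingRect(c),[np.round(v,1) for v in rect(plane(w,c[:,0],.02))])
m=((h[...,2]<125)&(h[...,0]<14)).astype(np.uint8);m[:145]=0;m[215:]=0;m[:,:240]=0;m[:,265:]=0
c=max(cv2.findContours(m,0,2)[0],key=cv2.contourArea)
print("handle",cv2.boundingRect(c),[np.round(v,1) for v in rect(plane(w,c[:,0],.05))])
```

```text
hand corners [array([ 606.7, -139.7]), np.float64(126.9), np.float64(174.4), np.float64(9.7)]
(176, 123, 151, 104) [array([ 605.8, -141.2]), np.float64(125.6), np.float64(171.1), np.float64(9.4)]
(176, 123, 152, 104) [array([ 606. , -141.1]), np.float64(125.9), np.float64(171.9), np.float64(9.7)]
handle (245, 154, 13, 56) [array([ 603.8, -142. ]), np.float64(12.8), np.float64(61.5), np.float64(-80.6)]
```

Run:
```python
from h import *
from plant import ctrl
w=dict(np.load("w4.npz"));im=w["color"];h=cv2.cvtColor(im,cv2.COLOR_BGR2HSV)
m=(h[...,1]>120).astype(np.uint8);m[:155]=0;m[205:]=0;m[:,:215]=0;m[:,290:]=0
c=max(cv2.findContours(m,0,2)[0],key=cv2.contourArea);e=cv2.minEnclosingCircle(c);print(e)
p=plane(w,[e[0]],.043)[0];print(p.round(4),"minus placed:",(p[:2]-[.6146,.1771]).round(4))
y=np.deg2rad(-105.9);d=p[:2]-[.6146,.1771];print("tool x,y",d@[np.cos(y),np.sin(y)],d@[np.sin(y),-np.cos(y)])
go(ctrl.get_obs(),[.6058,-.1410,.043],-170.4)
```

```text
((252.13999938964844, 182.22000122070312), 14.184175491333008)
[0.6145 0.1771 0.043 ] minus placed: [-0.0001 -0.    ]
tool x,y 5.122424972924927e-05 0.00012318227346672656
shift [ -0.8   1.6 146.5] turn [ 0.   -0.    0.07] t 9.3
```

The wrist camera puts the pot within 0.2 mm of where it was placed, so its calibration is good. Now I'll descend on the handle.

>>> move_arm(
  motion=[
    [[-1,2,35],[0,0,0],0],
    [[-1,2,75],[0,0,0],0],
    [[-1,2,110],[0,0,0],0],
    [[-1,2,132],[0,0,0],0],
    [[-1,2,143],[0,0,0],0],
    [[-1,2,146],[0,0,0],0],
    [[-1,2,146],[0,0,0],0],
    [[-1,2,146],[0,0,0],0],
  ],
)

```text
clock: 9.95
tool_pos: [0.607, -0.1413, 0.0451]
orientation: [-180.0, 0.1, -170.5]
force: [0.2, 0.1, -0.6]
opening: 0.0877
gripper_force: 0.0
```

>>> move_arm(
  motion=[
    [[0,0,0],[0,0,0],1],
    [[0,0,0],[0,0,0],1],
    [[0,0,0],[0,0,0],1],
    [[0,0,0],[0,0,0],1],
    [[0,0,0],[0,0,0],1],
    [[0,0,0],[0,0,0],1],
    [[0,0,0],[0,0,0],1],
    [[0,0,0],[0,0,0],1],
    [[0,0,0],[0,0,0],1],
    [[0,0,0],[0,0,0],1],
  ],
)

```text
clock: 10.78
tool_pos: [0.6058, -0.1415, 0.0435]
orientation: [180.0, -0.0, -170.5]
force: [-0.4, -0.3, -0.4]
opening: 0.027
gripper_force: 0.0
```

>>> move_arm(
  motion=[
    [[0,0,0],[0,0,0],1],
    [[0,0,0],[0,0,0],1],
    [[0,0,0],[0,0,0],1],
    [[0,0,0],[0,0,0],1],
  ],
)

```text
clock: 11.12
tool_pos: [0.6058, -0.1415, 0.0436]
orientation: [-180.0, 0.0, -170.5]
force: [-0.3, -0.8, -1.0]
opening: 0.0139
gripper_force: 30.0
```

>>> move_arm(
  motion=[
    [[0,0,-10],[0,0,0],1],
    [[0,0,-25],[0,0,0],1],
    [[0,0,-45],[0,0,0],1],
    [[0,0,-70],[0,0,0],1],
    [[0,0,-95],[0,0,0],1],
    [[0,0,-110],[0,0,0],1],
    [[0,0,-117],[0,0,0],1],
    [[0,0,-117],[0,0,0],1],
    [[0,0,-117],[0,0,0],1],
  ],
)

```text
clock: 11.87
tool_pos: [0.6053, -0.1413, 0.1602]
orientation: [180.0, -0.0, -170.6]
force: [-1.0, 0.6, -2.1]
opening: 0.0137
gripper_force: 30.0
```

Run:
```python
from h import *
from plant import ctrl
o=ctrl.get_obs();print(o["tool_pos"],o["orientation"],o["opening"],o["force"],o["moment"])
w=ctrl.snapshot("wrist");np.savez("w6.npz",**w);cv2.imwrite("pics/w6.png",w["color"])
go(o,[.6043,.1435,.16],164.3)
```

```text
[ 0.60531515 -0.14132055  0.16021441] [ 1.79969088e+02 -1.34799944e-02 -1.70552395e+02] 0.013715864156523958 [-1.03624055  0.59002322 -2.13856663] [ 0.06080458 -0.171881    0.02750477]
shift [-45.8 281.1   0.4] turn [ 3.000e-02 -2.000e-02  2.515e+01] t 11.9
```

View pics/w6.png

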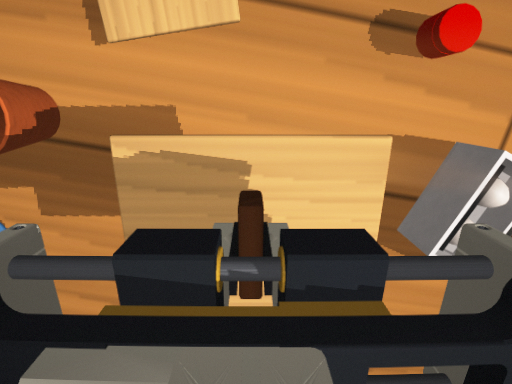

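The lid is held level, with its near edge running from (111,136) to (392,136). I'll use that edge to find the lid's offset in the hand.

Run:
```python
from h import *
w=dict(np.load("w6.npz"));h=cv2.cvtColor(w["color"],cv2.COLOR_BGR2HSV)
tp=np.array([.60532,-.14132])
for z in (.1367,.134):
    P=plane(w,[(110.5,135.5),(392.5,135.5)],z)[:,:2];d=P[1]-P[0];L=np.linalg.norm(d)
    a=np.degrees(np.arctan2(-d[0],d[1]));n=np.array([d[1],-d[0]])/L
    c=P.mean(0)+n*.064;y=np.deg2rad(-170.55);e=c-tp
    print(L,"yaw",a,"centre",c,"offset tool x,y",e@[np.cos(y),np.sin(y)],e@[np.sin(y),-np.cos(y)])
```

```text
0.16971176659595325 yaw 9.492100385080963 centre [ 0.60615938 -0.14011732] offset tool x,y -0.0010254510729526115 0.0010485466493442201
0.17253047938198815 yaw 9.492100385080953 centre [ 0.60642232 -0.14005924] offset tool x,y -0.0012943607825018433 0.0010626665305547272
```

>>> move_arm(
  motion=[
    [[-3,20,0],[0,0,2],1],
    [[-8,50,0],[0,0,5],1],
    [[-13,80,0],[0,0,8],1],
    [[-18,112,0],[0,0,11],1],
    [[-23,146,0],[0,0,14],1],
    [[-29,180,0],[0,0,17],1],
    [[-34,214,0],[0,0,20],1],
    [[-39,246,0],[0,0,23],1],
    [[-43,270,0],[0,0,25.2],1],
    [[-45,281,0],[0,0,25.2],1],
  ],
)

```text
clock: 12.75
tool_pos: [0.6032, 0.1458, 0.1587]
orientation: [-179.9, -0.1, 164.3]
force: [0.8, 0.1, -1.0]
opening: 0.0137
gripper_force: 30.0
```

>>> move_arm(
  motion=[
    [[0,0,0],[0,0,0],1],
    [[0,0,0],[0,0,0],1],
    [[0,0,0],[0,0,0],1],
  ],
)

```text
clock: 13.0
tool_pos: [0.6034, 0.1421, 0.1596]
orientation: [-179.9, -0.1, 164.3]
force: [0.4, 0.7, -2.4]
opening: 0.0134
gripper_force: 30.0
```

Run:
```python
from h import *
from plant import ctrl
o=ctrl.get_obs();print(o["tool_pos"],o["orientation"],o["force"],o["moment"])
go(o,[.6032,.1433,.110],164.3)
w=ctrl.snapshot("wrist");np.savez("w7.npz",**w)
h=cv2.cvtColor(w["color"],cv2.COLOR_BGR2HSV)
r=np.array([.6032,.1433])
# predicted pixels of box near edge at rim, and actual white pixels
y=np.deg2rad(-15.7);ex=np.array([np.cos(y),np.sin(y)]);ey=np.array([-np.sin(y),np.cos(y)]);b=np.array([.6043,.1435])
P=[[*(b-ex*.06+ey*t),.062] for t in (-.0825,0,.0825)];print(project(w,P).round(1).tolist())
P=[[*(b-ex*.064+ey*t),o["tool_pos"][2]-.0235] for t in (-.0865,.0865)];print("lid pred",project(w,P).round(1).tolist())
for c in (150,180,250,300,340):
    col=h[:230,c].astype(int); wh=np.where((col[:,1]<50)&(col[:,2]>110))[0]; print(c,wh.min() if len(wh) else None,wh.max() if len(wh) else None)
cv2.imwrite("pics/w7.png",w["color"])
```

```text
[0.60344212 0.142143   0.15958256] [-1.79920753e+02 -8.04039854e-02  1.64273445e+02] [ 0.37419873  0.65006657 -2.43752808] [-0.0458466  -0.15028144  0.00769722]
shift [ 0.5  1.1 49.6] turn [-0.08 -0.08 -0.03] t 13.0
[[156.6, 130.9], [251.5, 130.7], [346.6, 131.0]]
lid pred [[108.2, 134.8], [395.7, 134.9]]
150 None None
180 127 134
250 127 134
300 127 134
340 131 134
```

Run:
```python
from h import *
w=dict(np.load("w7.npz"));h=cv2.cvtColor(w["color"],cv2.COLOR_BGR2HSV).astype(int)
for c in (200,250,300): print(c,[tuple(h[r,c,1:]) for r in range(112,140)])
for r in (129,131,133):
    k=np.where((h[r,:,1]<50)&(h[r,:,2]>110)&(np.arange(512)>120)&(np.arange(512)<400))[0];print(r,k.min(),k.max())
b=np.array([.6043,.1435]);y=np.deg2rad(-15.7);ex=np.array([np.cos(y),np.sin(y)])
print(project(w,[[*(b-ex*d),z] for d,z in((.06,0),(.06,.062),(.055,.062))]).round(1).tolist())
```

```text
200 [(np.int64(173), np.int64(199)), (np.int64(173), np.int64(202)), (np.int64(173), np.int64(200)), (np.int64(172), np.int64(203)), (np.int64(167), np.int64(203)), (np.int64(174), np.int64(201)), (np.int64(173), np.int64(200)), (np.int64(176), np.int64(200)), (np.int64(175), np.int64(198)), (np.int64(173), np.int64(199)), (np.int64(174), np.int64(199)), (np.int64(175), np.int64(198)), (np.int64(175), np.int64(197)), (np.int64(171), np.int64(198)), (np.int64(138), np.int64(176)), (np.int64(23), np.int64(158)), (np.int64(18), np.int64(153)), (np.int64(14), np.int64(151)), (np.int64(20), np.int64(154)), (np.int64(15), np.int64(186)), (np.int64(8), np.int64(237)), (np.int64(9), np.int64(235)), (np.int64(34), np.int64(204)), (np.int64(142), np.int64(191)), (np.int64(140), np.int64(226)), (np.int64(141), np.int64(224)), (np.int64(137), np.int64(226)), (np.int64(139), np.int64(225))]
250 [(np.int64(170), np.int64(202)), (np.int64(174), np.int64(201)), (np.int64(173), np.int64(201)), (np.int64(177), np.int64(199)), (np.int64(172), np.int64(199)), (np.int64(173), np.int64(197)), (np.int64(17
[... 959 characters left out ...]
np.int64(207)), (np.int64(174), np.int64(207)), (np.int64(173), np.int64(208)), (np.int64(171), np.int64(207)), (np.int64(172), np.int64(205)), (np.int64(169), np.int64(207)), (np.int64(159), np.int64(205)), (np.int64(42), np.int64(164)), (np.int64(42), np.int64(162)), (np.int64(44), np.int64(162)), (np.int64(47), np.int64(164)), (np.int64(40), np.int64(177)), (np.int64(15), np.int64(236)), (np.int64(17), np.int64(234)), (np.int64(46), np.int64(209)), (np.int64(145), np.int64(194)), (np.int64(143), np.int64(223)), (np.int64(139), np.int64(226)), (np.int64(135), np.int64(229)), (np.int64(133), np.int64(230))]
129 167 335
131 160 343
133 158 346
[[251.4, 125.9], [251.5, 130.7], [251.5, 136.6]]
```

Rim edge at row 131 against a prediction of 130.7, and columns 158–346 against 156.6–346.6: box pose confirmed to better than 0.5 mm. Lower the lid.

>>> move_arm(
  motion=[
    [[0,1.3,10],[0,0,0],1],
    [[0,1.3,25],[0,0,0],1],
    [[0,1.3,38],[0,0,0],1],
    [[0,1.3,46],[0,0,0],1],
    [[0,1.3,50],[0,0,0],1],
    [[0,1.3,50],[0,0,0],1],
    [[0,1.3,50],[0,0,0],1],
  ],
)

```text
clock: 13.63
tool_pos: [0.6046, 0.144, 0.1106]
orientation: [-180.0, 0.0, 164.3]
force: [-0.6, -0.1, -1.5]
opening: 0.014
gripper_force: 30.0
```

>>> move_arm(
  motion=[
    [[0,0,0],[0,0,0],1],
    [[0,0,2],[0,0,0],1],
    [[0,0,4],[0,0,0],1],
    [[0,0,6],[0,0,0],1],
    [[0,0,7],[0,0,0],1],
    [[0,0,7],[0,0,0],1],
  ],
)

```text
clock: 14.13
tool_pos: [0.6041, 0.1443, 0.1033]
orientation: [-180.0, -0.0, 164.3]
force: [-0.3, 0.3, -1.9]
opening: 0.0137
gripper_force: 30.0
```

>>> move_arm(
  motion=[
    [[0,-0.7,1],[0,0,0],1],
    [[0,-0.7,2],[0,0,0],1],
    [[0,-0.7,3],[0,0,0],1],
    [[0,-0.7,4],[0,0,0],1],
    [[0,-0.7,5],[0,0,0],1],
    [[0,-0.7,5],[0,0,0],1],
  ],
)

```text
clock: 14.63
tool_pos: [0.6042, 0.1437, 0.0986]
orientation: [-180.0, 0.0, 164.3]
force: [-0.2, -0.6, -1.7]
opening: 0.0137
gripper_force: 30.0
```

Still free, and the lid's origin is about at seal height. Now I'll press gently while gripping.

>>> move_arm(
  motion=[
    [[0,0,1],[0,0,0],1],
    [[0,0,2],[0,0,0],1],
    [[0,0,3],[0,0,0],1],
    [[0,0,4],[0,0,0],1],
    [[0,0,4],[0,0,0],1],
  ],
)

```text
clock: 15.05
tool_pos: [0.6043, 0.1437, 0.0964]
orientation: [180.0, 0.1, 164.3]
force: [-5.3, 0.3, 12.1]
opening: 0.0141
gripper_force: 30.0
```

>>> move_arm(
  motion=[
    [[0,0,1],[0,0,0],1],
    [[0,0,2],[0,0,0],1],
    [[0,0,3],[0,0,0],1],
    [[0,0,4],[0,0,0],1],
    [[0,0,4],[0,0,0],1],
  ],
)

```text
clock: 15.47
tool_pos: [0.6042, 0.1437, 0.0924]
orientation: [180.0, 0.1, 164.3]
force: [-5.8, -0.3, 13.1]
opening: 0.0137
gripper_force: 30.0
```

>>> move_arm(
  motion=[
    [[0,0,1],[0,0,0],1],
    [[0,0,2],[0,0,0],1],
    [[0,0,3],[0,0,0],1],
    [[0,0,3],[0,0,0],1],
  ],
)

```text
clock: 15.8
tool_pos: [0.6042, 0.1437, 0.0914]
orientation: [180.0, 0.1, 164.3]
force: [-12.6, -0.9, 27.5]
opening: 0.0139
gripper_force: 30.0
```

The force has risen to 27 N and stopped at the expected home height (0.0914). Next: release, rise, then press each end.

>>> move_arm(
  motion=[
    [[0,0,-3],[0,0,0],1],
    [[0,0,-3],[0,0,0],0.5],
    [[0,0,-3],[0,0,0],0.5],
    [[0,0,-3],[0,0,0],0.5],
    [[0,0,-3],[0,0,0],0.5],
    [[0,0,-15],[0,0,0],0.5],
    [[0,0,-50],[0,0,0],0.5],
    [[0,0,-90],[0,0,0],0.5],
    [[0,0,-115],[0,0,0],1],
    [[0,0,-115],[0,0,0],1],
  ],
)

```text
clock: 16.63
tool_pos: [0.6072, 0.1446, 0.2102]
orientation: [179.7, 0.5, 164.3]
force: [0.9, 0.3, 0.8]
opening: 0.0352
gripper_force: 0.0
```

>>> move_arm(
  motion=[
    [[0,0,0],[0,0,0],1],
    [[0,0,0],[0,0,0],1],
    [[0,0,0],[0,0,0],1],
    [[0,0,0],[0,0,0],1],
    [[0,0,0],[0,0,0],1],
    [[0,0,0],[0,0,0],1],
  ],
)

```text
clock: 17.13
tool_pos: [0.6039, 0.1436, 0.2018]
orientation: [-179.9, -0.1, 164.3]
force: [-0.7, 0.8, -0.3]
opening: 0.0014
gripper_force: 0.0
```

Run:
```python
from h import *
from plant import ctrl
o=ctrl.get_obs();print(o["tool_pos"],o["orientation"],o["opening"])
w=ctrl.snapshot("wrist");np.savez("w8.npz",**w);cv2.imwrite("pics/w8.png",w["color"])
b=np.array([.6043,.1435]);y=np.deg2rad(-15.7);ey=np.array([-np.sin(y),np.cos(y)]);ex=np.array([np.cos(y),np.sin(y)])
print("pred",project(w,[[*(b+sx*ex*.064+sy*ey*.0865),.068] for sx,sy in((-1,-1),(-1,1),(1,1),(1,-1))]).round(1).tolist())
for n,sg in(("left",1),("right",-1)): go(o,[*(b+sg*.06*ey),.095],164.3)
```

```text
[0.60391324 0.1435673  0.20181196] [-1.79941667e+02 -5.36328410e-02  1.64266952e+02] 0.0013804781792330246
pred [[162.9, 123.6], [337.1, 123.6], [326.4, 239.8], [173.6, 239.7]]
shift [ -0.5  60.1 106.8] turn [-0.06 -0.05 -0.03] t 17.1
shift [ -0.5 -59.9 106.9] turn [-0.06 -0.05 -0.03] t 17.1
```

View pics/w8.png

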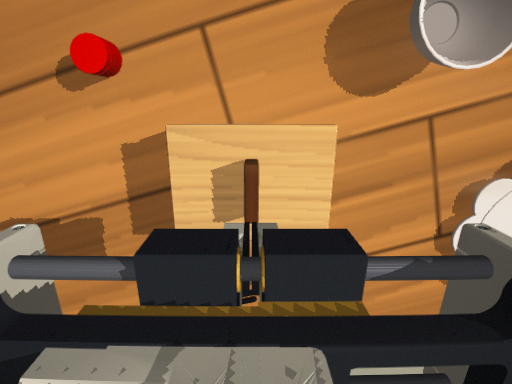

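The lid's visible edge runs (167,124)–(337,124) against a predicted (163,124)–(337,124), so it is seated squarely. Press the +y end with closed fingertips.

>>> move_arm(
  motion=[
    [[0,30,0],[0,0,0],1],
    [[0,60,10],[0,0,0],1],
    [[0,60,45],[0,0,0],1],
    [[0,60,75],[0,0,0],1],
    [[0,60,95],[0,0,0],1],
    [[0,60,105],[0,0,0],1],
    [[0,60,109],[0,0,0],1],
    [[0,60,110],[0,0,0],1],
    [[0,60,110],[0,0,0],1],
    [[0,60,110],[0,0,0],1],
  ],
)

```text
clock: 18.02
tool_pos: [0.6213, 0.2018, 0.0942]
orientation: [179.9, 0.1, 164.3]
force: [-0.5, -0.5, -0.4]
opening: 0.0005
gripper_force: 0.0
```

>>> move_arm(
  motion=[
    [[0,0,1],[0,0,0],1],
    [[0,0,2],[0,0,0],1],
    [[0,0,3],[0,0,0],1],
    [[0,0,4],[0,0,0],1],
    [[0,0,5],[0,0,0],1],
    [[0,0,5],[0,0,0],1],
  ],
)

```text
clock: 18.52
tool_pos: [0.6203, 0.2014, 0.0874]
orientation: [-180.0, -0.0, 164.3]
force: [0.2, -0.9, -0.2]
opening: 0.0002
gripper_force: 0.0
```

>>> move_arm(
  motion=[
    [[0,0,1],[0,0,0],1],
    [[0,0,2],[0,0,0],1],
    [[0,0,3],[0,0,0],1],
    [[0,0,4],[0,0,0],1],
    [[0,0,4],[0,0,0],1],
    [[0,0,4],[0,0,0],1],
  ],
)

```text
clock: 19.02
tool_pos: [0.6205, 0.2014, 0.0872]
orientation: [180.0, 0.1, 164.3]
force: [-11.5, -2.2, 26.0]
opening: 0.0001
gripper_force: 12.9
```

The +y end is solid at 0.0872 under 26 N (home is 0.087). Now the -y end.

>>> move_arm(
  motion=[
    [[0,0,-15],[0,0,0],1],
    [[0,0,-45],[0,0,0],1],
    [[0,0,-60],[0,0,0],1],
    [[0,-30,-60],[0,0,0],1],
    [[0,-70,-60],[0,0,0],1],
    [[0,-105,-60],[0,0,0],1],
    [[0,-120,-45],[0,0,0],1],
    [[0,-120,-20],[0,0,0],1],
    [[0,-120,-8],[0,0,0],1],
    [[0,-120,-5],[0,0,0],1],
  ],
)

```text
clock: 19.85
tool_pos: [0.5864, 0.0845, 0.0873]
orientation: [-179.8, -0.2, 164.2]
force: [-7.4, -2.2, 15.9]
opening: 0.0004
gripper_force: 7.6
```

>>> move_arm(
  motion=[
    [[0,0,1],[0,0,0],1],
    [[0,0,2],[0,0,0],1],
    [[0,0,3],[0,0,0],1],
    [[0,0,4],[0,0,0],1],
    [[0,0,5],[0,0,0],1],
    [[0,0,5],[0,0,0],1],
  ],
)

```text
clock: 20.35
tool_pos: [0.5874, 0.0853, 0.0872]
orientation: [-179.9, 0.0, 164.3]
force: [-13.4, -2.9, 29.6]
opening: 0.0005
gripper_force: 14.9
```

Both ends are home at 0.087. I'll retreat and check that nothing shifted.

>>> move_arm(
  motion=[
    [[0,0,-15],[0,0,0],1],
    [[0,0,-50],[0,0,0],1],
    [[0,0,-90],[0,0,0],1],
    [[0,0,-130],[0,0,0],1],
    [[60,0,-150],[0,0,0],1],
    [[60,0,-150],[0,0,0],1],
    [[60,0,-150],[0,0,0],1],
    [[60,0,-150],[0,0,0],1],
    [[60,0,-150],[0,0,0],1],
  ],
)

```text
clock: 21.1
tool_pos: [0.5304, 0.1025, 0.234]
orientation: [180.0, 0.0, 164.3]
force: [-0.1, 0.4, -0.9]
opening: 0.0003
gripper_force: 0.0
```

Run:
```python
from h import *
from plant import ctrl
w=ctrl.snapshot("wrist");h=cv2.cvtColor(w["color"],cv2.COLOR_BGR2HSV)
b=np.array([.6043,.1435]);y=np.deg2rad(-15.7);ey=np.array([-np.sin(y),np.cos(y)]);ex=np.array([np.cos(y),np.sin(y)])
q=project(w,[[*(b+sx*ex*.064+sy*ey*.0865),.068] for sx,sy in((-1,-1),(-1,1),(1,1),(1,-1))]);print("pred",q.round(1).tolist())
m=((h[...,1]<155)&(h[...,1]>60)&(h[...,2]>170)).astype(np.uint8)
k=cv2.fillConvexPoly(np.zeros_like(m),(q.mean(0)+(q-q.mean(0))*1.12).astype(np.int32),1);k[222:]=0
c=max(cv2.findContours(cv2.morphologyEx(m*k,cv2.MORPH_OPEN,np.ones((5,5))),0,2)[0],key=cv2.contourArea)
P=plane(w,c[:,0],.068)[:,:2]*1000;print(cv2.boundingRect(c),[np.round(v,1) for v in rect(P/1000)])
L=(P-b*1000)@np.c_[ex,ey];print("lid extents in box frame",L.min(0).round(1),L.max(0).round(1))
# bystanders: change in scene view
s=ctrl.snapshot("scene")["color"];a=np.load("scene0.npz")["color"]
for n,(u,v) in dict(cup=(112,260),bowl=(338,112),sticks=(293,250)).items(): print(n,cv2.absdiff(s,a)[v-15:v+15,u-15:u+15].mean().round(1))
print(ctrl.get_obs()["force"],ctrl.get_obs()["clock"])
```

```text
pred [[226.6, 173.9], [373.9, 174.2], [360.4, 268.6], [229.1, 268.8]]
(229, 175, 145, 47) [array([572.4, 153.7]), np.float64(58.8), np.float64(170.8), np.float64(-15.6)]
lid extents in box frame [-63.  -84.2] [-4.2 86.6]
cup 10.8
bowl 2.1
sticks 2.6
[ 0.00265289 -0.18527531  0.03220084] 21.2
```

The lid is centred to about 1 mm and aligned within 0.1°. The arm is clear, and it never came near the bystanders.

```bash
python3 -c "
from plant import ctrl
print(ctrl.close_job())"
```

```text
the job is handed in; nothing more can be done
None
```

The job is handed in, with no verdict returned: the pot stands upright in its compartment, the lid is pressed home at both ends (centred to about 1 mm by the camera), and I saw no sign that the bowl, cup or chopsticks moved, though I checked that only with a rough image comparison.

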